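# Unhook the check weight past the sprung keeper and park it

## Task

Take the brass check weight off the hook stand: hold it by its black handle, use its own cross bar to push the red spring keeper back as far as it will go (feel for the stop, do not force it), and lift the bar out between beak and keeper while it is held back. Then set the weight gently down, upright and fully home in the round recess of the blue nest, and let go of it. Handle it without straining the hook, do not touch the hook stand with the gripper, and leave the small things around where they are.

Things in the scene. Friction and masses are not known exactly. Their poses are not given: they have to be found in the camera images.
- stand: Fixed hook stand. Origin: on the table under the axis of its steel post (18 mm diameter, top at z 135 mm). Grey base plate 12 mm high, x -35..+75, y -60..+60 mm. A flat steel arm 14 mm wide runs from the post along -x, top at z 121 mm, to x -104 mm. It carries a yellow hook head and a red keeper. +x points away from the robot, give or take its yaw of 0.4 rad.
- hook_pocket (a point): Point fixed to the stand at x -82, y 0, z 125 mm, where the cross bar's middle hangs at the start (y within 4 mm), somewhere in the hook's 27 mm long pocket. The yellow head and red keeper are clamped on the arm together, shifted by an unknown -9 to +9 mm along the stand's x; the head stays put under load. The strap under the arm reaches down to z 104 mm.
- beak_end (a point): Point fixed to the stand at x -68.5, y 0, z 142 mm: nominal rear end of the yellow beak, which roofs the pocket from there forward to x -103.5; underside z 134, 131.5 at the end nib; 18 mm wide at most; shifts with the head by the unknown -9..+9 mm. A bar raised 25 mm clears the beak (34 mm is the most, then the weight meets the strap); draw it off along -x to 60 mm in front of hook_pocket.
- keeper_face (a point): Point fixed to the stand at x -68.5, y 0, z 132 mm: nominal front face of the closed red keeper (z 122..141.5, 14 mm wide), a gate that meets the beak's end and slides along the stand's +x for 10.5 mm to a hard stop; 4 N to start it, 8 N just before the stop. Shifts with the head. The bar clears the beak's end only in the last 2.5 mm. About 12 N holds it on the stop; 20 N strains the hook.
- check_weight: Loose brass cylinder 50 mm in diameter, 45 mm high, with a steel frame on top; 0.25 to 0.46 kg in all, rigid. Origin: centre of its underside, z up. Two upright rods (7 mm diameter) at y +-21 mm rise to the black handle. At the start it hangs with its cross bar on the hook arm, origin 25 mm above the table, axes along the stand's within 0.04 rad.
- handle (a point): Middle of the weight's black handle block, 148 mm above its underside: 14 mm (weight's x) by 52 mm (y) by 32 mm high. Grip it from above with the fingers closing along the weight's x and the fingertips no lower than 18 mm below this point, as the beak lies some 30 mm below it. A grip of about 40 N keeps it from turning in the fingers.
- cross_bar (a point): Middle of the check weight's round cross bar (8 mm diameter, along the weight's y), 100 mm above its underside.
- nest: Fixed blue block 92 x 92 x 18 mm with a round recess of 60 mm diameter, 8 mm deep, chamfered, in its top; the recess floor is 10 mm above the table. Origin: centre of its underside.
- vial: Loose white vial, 31 mm diameter, 42 mm high, bystander. Origin: centre of the underside.
- tape: Loose roll of beige tape lying flat, 62 mm diameter, 25 mm high, bystander. Origin: centre of the underside.
- beaker: Loose clear small beaker, 45 mm diameter, 57 mm high, bystander. Origin: centre of the underside.
Not all that is in view belongs to the job. Several things have the shape of the check_weight; the one meant has the colours described above.

How it is judged:
By the outcome, as a careful person would: the job done as asked, in the order asked, and still so for the second after the job is handed in, with the robot touching nothing.
It also fails if it takes over 72 s, if anything falls off the work surface, if the arm or the gripper's body presses on something with over 40 N, if the wrist force passes 120 N, or if a joint passes its speed limit or range.

## Robot

A 6-joint arm with a two-finger parallel gripper is mounted at the origin on a cart in front of the work surface, level with it; the furniture and walls round the work are solid. World frame = base frame: x ahead of the robot, y to its left, z up, the work surface at z = 0. Lengths are in mm, angles in rad, forces in N, time in s.
With the tool pointing down it reaches from about 325 to 850 mm from the base axis. Payload 15.5 kg.
Tool frame: the origin (TCP) lies midway between the tips of the shut fingers; the grasp point (between the pads) lies 19 mm behind it; z points along the fingers, y is the line along which they close (so a half turn about z gives the same grasp; the last joint's range is limited). The gripper opens to 91 mm and grips with 3 to 60 N. Pads are 32 mm wide; open, the fingers measure 118 mm over their backs; the gripper's body (76 mm by 178 mm) begins 60 mm behind the grasp point.
Start: joints at [-1.25, 0.494, 1.345, -0, 1.302, -0.096], TCP at [253.024, -571.494, 176.415] pointing down, gripper open.
Joint ranges: [-2.91, 2.91], [-0.82, 2.16], [0.22, 2.67], [-1.22, 4.37], [0.12, 2.79], [-3.08, 3.08]. Speed limits (rad/s): [1.89, 1.89, 2.57, 3.01, 3.01, 3.01].

## Interface

Orientations are given as a rotation vector (axis times angle).
In Python, from station import telemetry, snapshot, camera_params, workorder, search_frame, regions_of, pinpoint gives the robot as it stands.
- The arm moves only by the shell command python3 -m pendant 'ROWS'. ROWS is JSON, a list that holds one entry, the list of rows, each a list of 7 numbers: the shift along the tool's x, y, z in m, then the turn, a rotation vector about the tool's x, y, z in rad, then the opening, from 0 (shut) to 1 (fully open). In form: [[[tx, ty, tz, rx, ry, rz, jaw], ...]]. A call has 1 to 12 rows; each row is the pose to reach, as a shift and turn from the pose commanded when the call began, along the tool's axes at that moment; what a row does not reach only later rows make up. A row lasts 1/10 s, in which the tool goes at most 50 mm and 8.59 degrees, less where a joint would pass 70% of its speed; a pose out of reach is approached as far as the arm can. A call with a gripper value outside its range is refused whole. The fingers move at their own pace and stop on an object; the grip force is fixed at half the most. Time passes only in rows, so rows that repeat a pose let the fingers close. It gives the time, the measured TCP pose, the force, the opening and the grip force at its end, in the units of the state.
- telemetry.state(): the state, without advancing time (a new reading comes with each control period).
- snapshot(name): name is "side" or "top" or "wrist"; returns (picture, depth): 420x560x3 uint8, blue, green, red; 420x560 float32, mm along the optical axis (not along the pixel's ray), 0 where there is no reading.
- camera_params(name): a dict with "fx", "fy", "cx", "cy" (pixels), "T" (4x4, takes a point from camera to world coordinates). Camera axes: x right, y down, z forward; pixel columns grow to the right and rows downward; lengths in mm; the calibration is good to about 2 mm. A picture is of the moment at which its call begins: read the wrist's pose just before it. camera_params takes no time and is no camera call; for the wrist camera it gives the pose at the moment of the call.
- workorder.job_done(): hands the job in; it is judged then, once.
Trained networks look in the newest picture that a camera, given by its name, has taken for a name from the list of things; names that differ only in an ending like _2 or _b are one class to them, and where a whole thing is asked for, a point or a joint stands for the part that bears it (a point fixed in the world has none). Each returns a list of dicts, best first, with "p" (0 to 1); they miss things now and then, are a little off and sometimes report something else, mostly with a low value. They report only what shows in the picture. A call takes as long as a camera call. They do not tell look-alikes from the thing itself.
- search_frame(label, camera): "location" ([x, y, z] in mm, in the coordinates of the camera as it stood for that picture, good to about 4 mm: the middle of the surface that is visible of it).
- regions_of(label, camera): "mask" (420x560 bool, what is visible of it).
- pinpoint(label, camera): "location" ([x, y, z] in mm, in the coordinates of the camera as it stood for that picture, good to about 4 mm: a listed point, or the origin of a listed thing).
The state is a dict: "clock": time; "joint_positions": joint angles; "joint_velocities": joint speeds; "effort": joint torques, N m; "eef_pos": TCP position; "orientation": TCP orientation; "force": force on the tool from outside, world axes, zero at the start; "ft_torque": the same for the moment, N m; "width": finger opening in mm; "finger_force": force on a finger pad.
Only numpy, scipy, OpenCV 4.12 (cv2) and the standard library are available. Lean on these libraries where they do the work, as an engineer would, in place of code of your own. Each camera call takes 0.05 s, during which the arm holds its last target. There are 200 camera calls.

## Working session

There is one attempt and no reset: what is moved stays moved. The work goes in short steps, Python scripts to look and compute and a shell command to move; the robot and the scene stay as the last step left them, time stands still between calls to the robot, and variables do not carry over. Pictures are saved under pics/ and viewed, at most 10 in all, crops included, and the job is handed in when it is done.

```bash
mkdir -p pics; ls
cat > h.py <<'E'
import numpy as np, cv2
from station import *
def w(cam,loc):
    T=np.array(camera_params(cam)["T"]); return T[:3,:3]@np.array(loc)+T[:3,3]
def cloud(cam,depth):
    p=camera_params(cam);v,u=np.mgrid[:420,:560]
    P=np.stack([(u-p["cx"])/p["fx"]*depth,(v-p["cy"])/p["fy"]*depth,depth],-1)
    T=np.array(p["T"]);return P@T[:3,:3].T+T[:3,3]
E
python3 - <<'E'
from h import *
s=telemetry.state();print({k:np.round(v,3) for k,v in s.items()})
ims=[]
for c in("side","top"):
    im,d=snapshot(c);np.savez(f"{c}0.npz",im=im,d=d,P=cloud(c,d));ims.append(im)
    for l in("hook_pocket","keeper_face","beak_end","stand","handle","cross_bar","check_weight","nest","vial","tape","beaker"):
        print(c,l,[(round(r["p"],2),np.round(w(c,r["location"])).tolist()) for r in pinpoint(l,c)[:4]])
cv2.imwrite("pics/a_side.png",ims[0]);cv2.imwrite("pics/a_top.png",ims[1])
E
```

```text
pics
{'clock': np.float64(0.0), 'joint_positions': array([-1.25 ,  0.494,  1.346, -0.   ,  1.303, -0.096]), 'joint_velocities': array([ 0.001,  0.001, -0.   ,  0.   ,  0.   , -0.   ]), 'effort': array([ 2.0000e-03, -8.7883e+01, -3.8187e+01,  7.1000e-02,  5.3000e-02,
       -0.0000e+00]), 'eef_pos': array([ 252.882, -571.085,  175.818]), 'orientation': array([-3.072, -0.65 ,  0.   ]), 'force': array([-0.185,  0.409, -0.742]), 'ft_torque': array([ 0.011,  0.015, -0.03 ]), 'finger_force': np.float64(0.0), 'width': np.float64(90.875)}
side hook_pocket [(0.88, [532.0, -202.0, 125.0])]
side keeper_face [(0.73, [538.0, -198.0, 132.0]), (0.5, [438.0, 17.0, 2.0])]
side beak_end [(0.77, [543.0, -197.0, 145.0]), (0.22, [524.0, -205.0, 26.0])]
side stand [(0.9, [601.0, -175.0, 1.0])]
side handle [(0.87, [370.0, -231.0, 149.0]), (0.65, [522.0, -203.0, 171.0])]
side cross_bar [(0.89, [527.0, -205.0, 126.0])]
side check_weight [(0.61, [523.0, -205.0, 24.0]), (0.58, [367.0, -229.0, 2.0])]
side nest []
side vial [(0.62, [731.0, 6.0, -2.0])]
side tape [(0.89, [440.0, 20.0, 2.0])]
side beaker [(0.56, [783.0, -93.0, -2.0])]
top hook_pocket [(0.82, [528.0, -200.0, 126.0])]
top keeper_face [(0.75, [534.0, -197.0, 134.0])]
top beak_end [(0.76, [538.0, -197.0, 141.0])]
top stand [(0.66, [605.0, -172.0, -4.0])]
top handle [(0.84, [366.0, -228.0, 149.0]), (0.72, [526.0, -204.0, 172.0]), (0.43, [727.0, 7.0, 5.0])]
top cross_bar [(0.96, [363.0, -228.0, 103.0]), (0.73, [525.0, -203.0, 173.0]), (0.69, [524.0, -204.0, 124.0]), (0.69, [537.0, -198.0, 144.0])]
top check_weight [(0.8, [519.0, -208.0, 21.0])]
top nest [(0.7, [623.0, 153.0, -2.0])]
top vial [(0.58, [731.0, 5.0, 3.0])]
top tape [(0.6, [439.0, 22.0, -2.0]), (0.56, [620.0, 148.0, -0.0])]
top beaker [(0.75, [786.0, -90.0, -1.0])]
```

View pics/a_side.png

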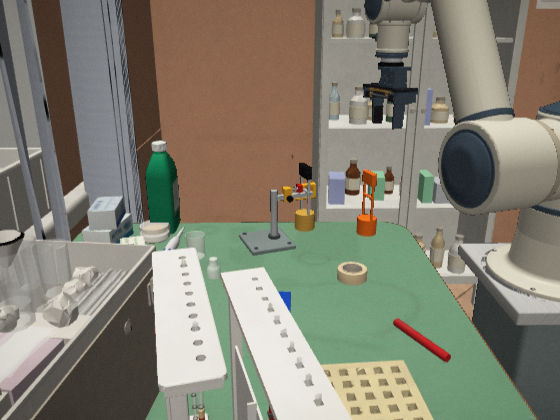

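View pics/a_top.png

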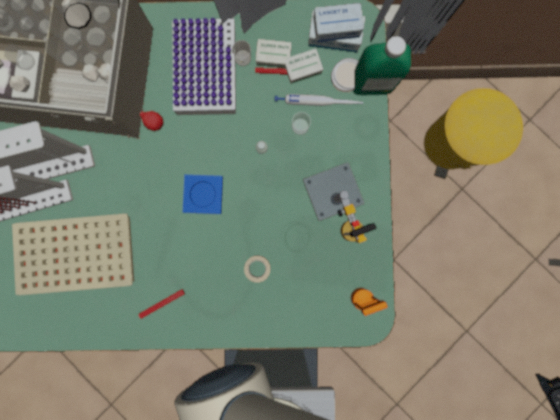

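Side view: the brass weight with black handle is at (305,200) and the orange-red look-alike at (367,205). In the top view the brass weight is at (355,230), the orange one at (368,302), the stand at (335,190) and the nest at (203,194). Candidates for the weight are those two; I choose the brass one with the black handle, and check it in a crop.

Run:
```python
from h import *
a=np.load("top0.npz");im,d,P=a["im"],a["d"],a["P"]
b=np.load("side0.npz")
c1=cv2.resize(im[160:270,290:400],(400,400),interpolation=cv2.INTER_CUBIC);c2=cv2.resize(b["im"][150:260,240:350],(400,400),interpolation=cv2.INTER_CUBIC)
cv2.imwrite("pics/b.png",np.hstack([c1,c2]))
hsv=cv2.cvtColor(im,cv2.COLOR_BGR2HSV)
def rep(n,m):
    p=P[m];
    if len(p)<3: print(n,len(p));return
    mu=np.median(p,0);wv,V=np.linalg.eigh(np.cov((p[:,:2]).T));r=cv2.minAreaRect(p[:,:2].astype(np.float32))
    print(n,len(p),mu.round(1),"yaw",np.arctan(V[1,1]/V[0,1]).round(3),"sd",np.sqrt(wv).round(1),"rect",np.round(r[0],1),np.round(r[1],1),round(r[2],1),"mean",p.mean(0).round(1))
near=(np.hypot(P[...,0]-560,P[...,1]+190)<110)&(d>0)
z=P[...,2]
rep("handle",near&(z>168)&(z<200)&(im.max(-1)<70))
rep("post",near&(z>127)&(z<142)&(np.hypot(P[...,0]-604,P[...,1]+172)<20))
red=(hsv[...,1]>150)&((hsv[...,0]<6)|(hsv[...,0]>172));yel=(hsv[...,1]>120)&(hsv[...,0]>15)&(hsv[...,0]<35)
rep("keeper",near&red&(z>120)&(z<155));rep("yel",near&yel&(z>125)&(z<155))
rep("base",near&(z>6)&(z<20))
bl=(hsv[...,0]>100)&(hsv[...,0]<130)&(hsv[...,1]>130)&(d>0)&(P[...,1]>50)&(P[...,1]<250)
rep("nest",bl)
rep("nesttop",bl&(z>14));
```

```text
handle 144 [ 525.8 -202.   188.5] yaw -1.23 sd [ 3.3 14.8] rect [ 526.2 -202.1] [12.5 49.8] 19.8 mean [ 526.2 -201.4  188.2]
post 55 [ 603.3 -173.8  134.2] yaw -0.676 sd [4.4 4.5] rect [ 602.5 -173.3] [14.9 15.3] 87.4 mean [ 602.7 -173.4  134.1]
keeper 24 [ 540.8 -194.9  141.3] yaw -1.247 sd [2.2 4. ] rect [ 540.6 -195.4] [ 7.4 12.4] 17.4 mean [ 540.6 -195.   141. ]
yel 147 [ 564.3 -192.   139.5] yaw 0.347 sd [ 5.6 31.7] rect [ 539.2 -190.8] [82.1 27.9] 18.1 mean [ 544.5 -193.6  138.8]
base 1651 [ 619.4 -161.8   11.7] yaw -1.105 sd [27.1 35.5] rect [ 576.7 -183.4] [183.6 120.2] 19.7 mean [ 616.6 -166.5   11.8]
nest 1455 [619.5 149.6  16.3] yaw -0.003 sd [26.8 48.6] rect [799.7 140.6] [126.8 454.7] 89.6 mean [624.4 148.8  15.8]
nesttop 958 [618.9 149.   17.7] yaw -0.002 sd [30.7 58.7] rect [799.7 140.6] [126.8 454.7] 89.6 mean [626.6 148.2  19. ]
```

View pics/b.png

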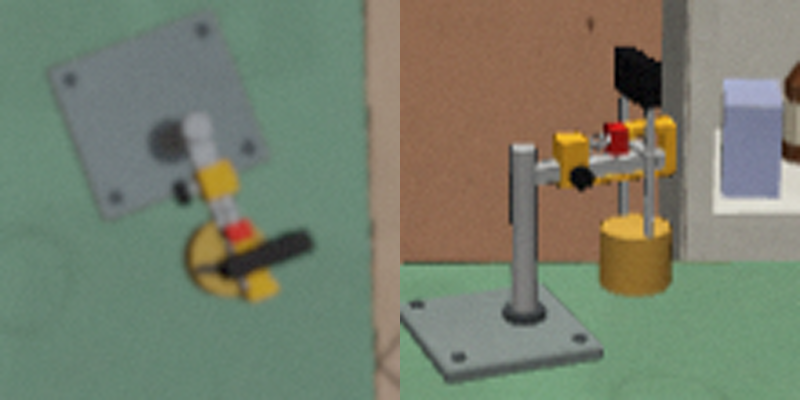

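The crop confirms it: brass cylinder with black handle, hung on the yellow hook with the red keeper. Moving to hover above the handle.

```bash
python3 -m pendant '[[[0.02,-0.01,-0.035,0,0,-0.12,1],[0.06,-0.033,-0.055,0,0,-0.25,1],[0.1,-0.057,-0.055,0,0,-0.375,1],[0.14,-0.08,-0.055,0,0,-0.5,1],[0.18,-0.102,-0.055,0,0,-0.625,1],[0.22,-0.125,-0.055,0,0,-0.75,1],[0.26,-0.148,-0.055,0,0,-0.875,1],[0.3,-0.17,-0.055,0,0,-1.0,1],[0.34,-0.193,-0.055,0,0,-1.125,1],[0.37,-0.21,-0.055,0,0,-1.25,1],[0.39,-0.222,-0.055,0,0,-1.375,1],[0.399,-0.227,-0.055,0,0,-1.498,1]]]'
python3 -m pendant '[[[0,0,0,0,0,0,1],[0,0,0,0,0,0,1],[0,0,0,0,0,0,1]]]'
python3 - <<'E'
from h import *
s=telemetry.state();print({k:np.round(v,3) for k,v in s.items() if k!="effort"})
im,d=snapshot("wrist");P=cloud("wrist",d);np.savez("w1.npz",im=im,d=d,P=P)
for l in("hook_pocket","keeper_face","beak_end","stand","handle","cross_bar"):
    print(l,[(round(r["p"],2),np.round(w("wrist",r["location"]),1).tolist()) for r in pinpoint(l,"wrist")[:2]])
cv2.imwrite("pics/c.png",im)
z=P[...,2];m=(np.hypot(P[...,0]-526,P[...,1]+202)<40)&(z>183)&(z<196)&(im.max(-1)<80)
p=P[m];r=cv2.minAreaRect(p[:,:2].astype(np.float32));print(len(p),p.mean(0),r)
E
```

```text
clock: 2.4
eef_pos: [527.1, -200.4, 231.4]
orientation: [1.799, 2.575, 0.001]
force: [-0.8, -0.6, 0.4]
width: 91.0
finger_force: 0.0
clock: 2.7
eef_pos: [525.5, -203.1, 231.4]
orientation: [-1.813, -2.565, 0.0]
force: [-0.2, 0.1, -0.3]
width: 91.4
finger_force: 0.0
{'clock': np.float64(2.7), 'joint_positions': array([-0.475,  0.356,  1.421, -0.   ,  1.364, -0.815]), 'joint_velocities': array([-0.003, -0.001, -0.   ,  0.004, -0.   , -0.011]), 'eef_pos': array([ 525.548, -203.101,  231.428]), 'orientation': array([-1.813, -2.565,  0.   ]), 'force': array([-0.248,  0.089, -0.257]), 'ft_torque': array([ 0.003, -0.089, -0.039]), 'finger_force': np.float64(0.0), 'width': np.float64(91.399)}
hook_pocket [(0.7, [524.0, -200.2, 124.7])]
keeper_face [(0.88, [537.6, -200.0, 127.4])]
beak_end []
stand [(0.8, [599.2, -172.9, -0.7]), (0.74, [539.7, -196.6, 138.8])]
handle [(0.67, [526.3, -203.4, 170.7]), (0.58, [368.0, -227.0, 145.9])]
cross_bar [(0.65, [364.5, -223.2, 104.1])]
1331 [ 526.43028695 -203.19261844  187.97873174] ((526.7260131835938, -204.63223266601562), (13.702898025512695, 52.21848678588867), 19.880218505859375)
```

View pics/c.png

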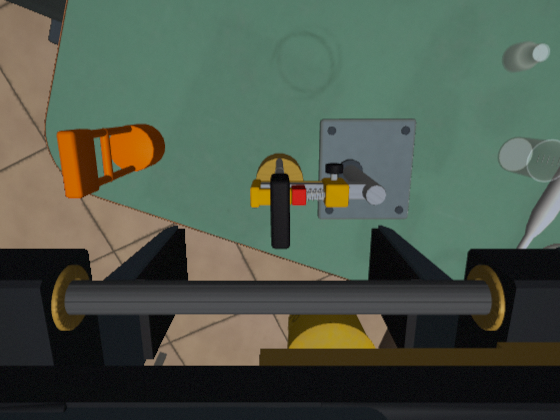

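Wrist view: handle seen end-up at (280,210) between the fingers' line, beak (258,193), keeper (299,196), post (375,195), orange look-alike far left (110,165). Descending and closing.

```bash
python3 -m pendant '[[[-0.0007,0.0008,0.02,0,0,0,1],[-0.0007,0.0008,0.045,0,0,0,1],[-0.0007,0.0008,0.06,0,0,0,1],[-0.0007,0.0008,0.07,0,0,0,1],[-0.0007,0.0008,0.075,0,0,0,1],[-0.0007,0.0008,0.075,0,0,0,1],[-0.0007,0.0008,0.075,0,0,0,1]]]'
python3 - <<'E'
from h import *
s=telemetry.state();print(s["eef_pos"],s["orientation"],s["force"])
E
```

```text
clock: 3.75
eef_pos: [527.4, -203.0, 157.1]
orientation: [1.808, 2.568, 0.0]
force: [0.2, 0.4, 0.1]
width: 91.3
finger_force: 0.0
[ 527.38043579 -202.98554522  157.05660638] [1.80797064e+00 2.56799633e+00 2.81923970e-04] [0.22588665 0.37933397 0.09239802]
```

```bash
python3 -m pendant '[[[0,-0.0006,0.0005,0,0,0,0.3],[0,-0.0006,0.0005,0,0,0,0.3],[0,-0.0006,0.0005,0,0,0,0.3],[0,-0.0006,0.0005,0,0,0,0.25],[0,-0.0006,0.0005,0,0,0,0.2],[0,-0.0006,0.0005,0,0,0,0.17],[0,-0.0006,0.0005,0,0,0,0.15],[0,-0.0006,0.0005,0,0,0,0.1],[0,-0.0006,0.0005,0,0,0,0],[0,-0.0006,0.0005,0,0,0,0],[0,-0.0006,0.0005,0,0,0,0],[0,-0.0006,0.0005,0,0,0,0]]]'
python3 -m pendant '[[[0,0,0,0,0,0,0],[0,0,0,0,0,0,0]]]'
python3 - <<'E'
from h import *
for i in range(2):
    s=telemetry.state();print(s["clock"],s["eef_pos"],s["orientation"],s["force"],s["ft_torque"],s["joint_positions"]);snapshot("wrist")
E
```

```text
clock: 4.95
eef_pos: [526.4, -203.0, 155.9]
orientation: [1.808, 2.569, -0.0]
force: [1.2, -0.8, -0.3]
width: 0.5
finger_force: 0.0
clock: 5.15
eef_pos: [526.4, -203.0, 155.9]
orientation: [-1.808, -2.569, 0.0]
force: [0.4, 0.2, 0.8]
width: 0.5
finger_force: 0.0
5.15 [ 526.35010133 -202.96739615  155.90937673] [-1.80843172e+00 -2.56879629e+00  9.53454853e-06] [0.4156462  0.18669472 0.76587811] [-0.01495941 -0.15424006 -0.02086534] [-4.73892850e-01  4.29613831e-01  1.52445589e+00  4.60917235e-06
  1.18759703e+00 -8.17880378e-01]
5.2 [ 526.4078446  -202.97790984  155.91970499] [ 1.80834719e+00  2.56892703e+00 -1.40765899e-06] [-0.07097612 -0.25658962 -0.68978729] [ 0.04787328 -0.07198845 -0.02834011] [-4.73857444e-01  4.29633976e-01  1.52438665e+00 -3.31393974e-06
  1.18755658e+00 -8.17933926e-01]
```

Run:
```python
from h import *
ims=[]
for c in("side","wrist"):
    im,d=snapshot(c);P=cloud(c,d);np.savez(c+"2.npz",im=im,d=d,P=P)
    ims.append(cv2.resize(im[110:250,240:400],(400,350),interpolation=cv2.INTER_CUBIC) if c=="side" else cv2.resize(im,(467,350)))
    for l in("handle","cross_bar","check_weight","keeper_face"):
        print(c,l,[(round(r["p"],2),np.round(w(c,r["location"]),1).tolist()) for r in pinpoint(l,c)[:2]])
cv2.imwrite("pics/d.png",np.hstack(ims)[:, :800])
```

```text
side handle [(0.62, [524.7, -202.1, 172.1])]
side cross_bar [(0.88, [527.0, -208.3, 122.6]), (0.76, [362.7, -225.7, 104.2])]
side check_weight [(0.95, [524.9, -204.9, 22.7]), (0.92, [362.6, -226.6, -2.9])]
side keeper_face [(0.95, [535.6, -198.8, 135.3])]
wrist handle [(0.74, [524.5, -201.6, 170.0]), (0.59, [366.1, -228.7, 150.4])]
wrist cross_bar [(0.84, [364.4, -225.9, 102.4])]
wrist check_weight [(0.9, [364.9, -229.0, -0.1]), (0.76, [526.1, -207.2, 21.0])]
wrist keeper_face [(0.56, [540.1, -199.8, 131.1])]
```

View pics/d.png

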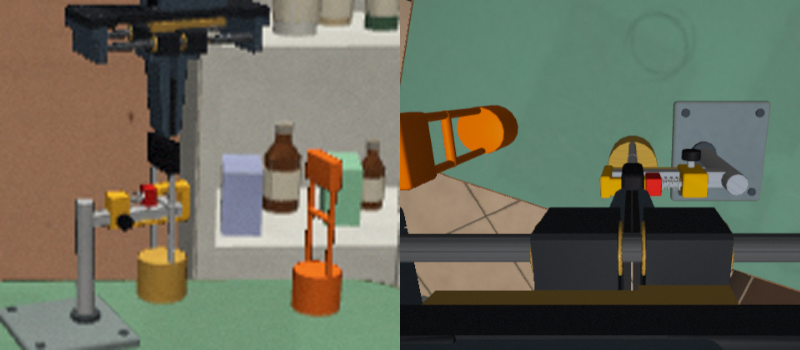

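Side view: closed fingertips end at (165,135) in the crop, at or behind the top of the handle (163,150); the wrist view shows them beside or above the handle (632,180). The grip missed, so I measure the real fingertip position.

Run:
```python
from h import *
for c in("side2","wrist2"):
    a=np.load(c+".npz");im,P=a["im"],a["P"];z=P[...,2]
    m=(np.hypot(P[...,0]-526,P[...,1]+203)<60)&(z>150)&(z<300)&(a["d"]>0)
    p=P[m];h=np.arange(150,300,8)
    for lo in h:
        q=p[(p[:,2]>=lo)&(p[:,2]<lo+8)]
        if len(q): print(c,lo,len(q),q.min(0).round(),q.max(0).round(),np.median(q,0).round())
print(np.array(camera_params("wrist")["T"]).round(3))
print(np.array(camera_params("side")["T"])[:3,3])
```

```text
side2 150 16 [ 513. -224.  151.] [ 537. -181.  158.] [ 523. -184.  153.]
side2 158 42 [ 513. -222.  158.] [ 540. -177.  166.] [ 527. -186.  162.]
side2 166 39 [ 513. -222.  166.] [ 540. -176.  174.] [ 525. -184.  171.]
side2 174 44 [ 513. -222.  174.] [ 540. -176.  182.] [ 527. -188.  178.]
side2 182 51 [ 514. -224.  182.] [ 540. -175.  189.] [ 527. -194.  187.]
side2 190 21 [ 513. -214.  193.] [ 538. -182.  198.] [ 525. -190.  196.]
side2 198 42 [ 511. -215.  198.] [ 539. -182.  206.] [ 524. -189.  202.]
side2 206 41 [ 511. -214.  206.] [ 539. -181.  214.] [ 526. -188.  211.]
side2 214 45 [ 511. -216.  214.] [ 541. -181.  222.] [ 528. -190.  218.]
side2 222 46 [ 509. -217.  222.] [ 541. -179.  230.] [ 527. -190.  226.]
side2 230 50 [ 509. -211.  230.] [ 541. -180.  238.] [ 524. -188.  234.]
side2 238 50 [ 509. -209.  238.] [ 542. -179.  246.] [ 529. -188.  242.]
side2 246 57 [ 507. -217.  246.] [ 544. -182.  254.] [ 524. -191.  250.]
side2 254 58 [ 507. -214.  254.] [ 544. -182.  262.] [ 527. -189.  258.]
side2 262 55 [ 496. -210.  262.] [ 553. -175.  270.] [ 525. -188.  267.]
side2
[... 1273 characters left out ...]
[ 521. -210.  254.] [ 530. -198.  257.] [ 524. -204.  255.]
wrist2 262 34 [ 520. -204.  264.] [ 528. -196.  266.] [ 522. -199.  265.]
wrist2 270 469 [ 489. -198.  271.] [ 537. -159.  278.] [ 519. -169.  277.]
wrist2 278 3153 [ 468. -193.  278.] [ 563. -155.  286.] [ 516. -169.  283.]
wrist2 286 11308 [ 466. -197.  286.] [ 568. -155.  294.] [ 516. -171.  289.]
wrist2 294 16846 [ 471. -199.  294.] [ 542. -159.  300.] [ 512. -176.  295.]
[[ 9.42000e-01  3.25000e-01  8.70000e-02  5.01550e+02]
 [ 3.36000e-01 -9.10000e-01 -2.43000e-01 -1.35358e+02]
 [-0.00000e+00  2.58000e-01 -9.66000e-01  3.63857e+02]
 [ 0.00000e+00  0.00000e+00  0.00000e+00  1.00000e+00]]
[604.73595151 954.18862391 498.89809768]
```

Run:
```python
from h import *
a=np.load("w1.npz");im,P=a["im"],a["P"];z=P[...,2]
tcp=np.array([525.5,-203.1]);yv=np.array([.942,.336]);xv=np.array([-.336,.942])
D=P[...,:2]-tcp;y=D@yv;x=D@xv
for side in(-1,1):
    m=(a["d"]>0)&(side*y>35)&(side*y<65)&(abs(x)<40)&(z>200)&(z<320)
    for lo in range(200,320,10):
        k=m&(z>=lo)&(z<lo+10)
        if k.any(): print(side,lo,k.sum(),"y",y[k].min().round(),y[k].max().round(),"x",x[k].min().round(),x[k].max().round())
```

```text
-1 260 54 y -52.0 -46.0 x -11.0 17.0
-1 270 404 y -55.0 -46.0 x -11.0 18.0
-1 280 444 y -56.0 -46.0 x -6.0 18.0
-1 290 481 y -57.0 -46.0 x -16.0 18.0
-1 300 621 y -57.0 -46.0 x -17.0 18.0
-1 310 798 y -59.0 -46.0 x -16.0 18.0
1 260 53 y 45.0 50.0 x -12.0 17.0
1 270 410 y 45.0 54.0 x -11.0 17.0
1 280 431 y 45.0 55.0 x -6.0 18.0
1 290 491 y 45.0 55.0 x -16.0 18.0
1 300 628 y 44.0 56.0 x -17.0 18.0
1 310 788 y 44.0 57.0 x -17.0 18.0
```

Both cameras agree the real fingertips are about 36 mm above the reported TCP. xy is fine, so I correct z for that and regrip.

```bash
python3 -m pendant '[[[0,0,0,0,0,0,1],[0,0,0,0,0,0,1],[0,0,0,0,0,0,1],[0,0,0,0,0,0,1],[0,0,0,0,0,0,1],[0,0,0,0,0,0,1],[0,0,0,0,0,0,1],[0,0,0.01,0,0,0,1],[0,0,0.02,0,0,0,1],[0,0,0.028,0,0,0,1],[0,0,0.034,0,0,0,1],[0,0,0.034,0,0,0,1]]]'
python3 - <<'E'
from h import *
s=telemetry.state()
for c in("side","wrist"):
    im,d=snapshot(c);P=cloud(c,d);z=P[...,2];D=P[...,:2]-s["eef_pos"][:2];y=D@[.942,.336];x=D@[-.336,.942]
    for sd in(-1,1):
        k=(d>0)&(sd*y>35)&(sd*y<57)&(abs(x)<22)&(z>145)&(z<250)
        if k.any(): print(c,sd,k.sum(),np.percentile(z[k],[0,2,10]).round(1))
    k=(d>0)&(abs(y)<25)&(abs(x)<40)&(z>182)&(z<193); 
    if k.any(): print("handle y",np.percentile(y[k],[2,50,98]).round(1),"x",np.percentile(x[k],[2,98]).round(1),"z",np.percentile(z[k],[50,98]).round(1))
E
```

```text
clock: 6.95
eef_pos: [525.8, -202.7, 120.8]
orientation: [-1.807, -2.567, 0.0]
force: [-0.5, 0.6, 0.4]
width: 90.8
finger_force: 0.0
side -1 313 [157.7 160.  166.7]
side 1 201 [157.5 159.6 165.6]
handle y [-4.7  3.9  8.4] x [-22.   26.2] z [186.9 188.6]
wrist -1 6772 [157.8 162.5 175.4]
wrist 1 5647 [158.1 161.9 173. ]
handle y [-6.2  0.4  7. ] x [-26.1  23.4] z [188.6 190. ]
```

```bash
python3 -m pendant '[[[0,0.0003,0.001,0,0,0,0.4],[0,0.0003,0.001,0,0,0,0.3],[0,0.0003,0.001,0,0,0,0.25],[0,0.0003,0.001,0,0,0,0.22],[0,0.0003,0.001,0,0,0,0.2],[0,0.0003,0.001,0,0,0,0.19],[0,0.0003,0.001,0,0,0,0.17],[0,0.0003,0.001,0,0,0,0.15],[0,0.0003,0.001,0,0,0,0.1],[0,0.0003,0.001,0,0,0,0],[0,0.0003,0.001,0,0,0,0],[0,0.0003,0.001,0,0,0,0]]]'
python3 -m pendant '[[[0,0,0,0,0,0,0],[0,0,0,0,0,0,0],[0,0,0,0,0,0,0]]]'
python3 - <<'E'
from h import *
for i in range(3):
    s=telemetry.state();print(s["clock"],s["eef_pos"].round(2) if hasattr(s["eef_pos"],'round') else s["eef_pos"],s["force"],s["ft_torque"],s["finger_force"]);snapshot("wrist")
E
```

```text
clock: 8.25
eef_pos: [526.7, -202.9, 120.9]
orientation: [1.808, 2.569, 0.0]
force: [-0.7, 0.2, 0.2]
width: 14.1
finger_force: 30.0
clock: 8.55
eef_pos: [526.7, -202.9, 120.9]
orientation: [-1.808, -2.569, -0.0]
force: [0.5, -0.6, -0.1]
width: 14.1
finger_force: 30.0
8.55 [ 526.7  -202.89  120.9 ] [ 0.46401797 -0.57975197 -0.05188809] [ 0.03290981 -0.19620539  0.01741483] 29.996832311153412
8.6 [ 526.7  -202.9   120.93] [ 0.03187754 -0.52005721  0.09467631] [-0.00907782 -0.20096718 -0.03059118] 29.9967098236084
8.65 [ 526.7  -202.88  120.91] [ 0.11666697 -0.36145884  0.9177771 ] [ 0.02495597 -0.24178565 -0.00789364] 29.996663331985474
```

```bash
python3 -m pendant '[[[0,0,-0.0006,0,0,0,0],[0,0,-0.0012,0,0,0,0],[0,0.001,-0.0014,0,0,0,0],[0,0.002,-0.0014,0,0,0,0],[0,0.003,-0.0014,0,0,0,0],[0,0.003,-0.0014,0,0,0,0]]]'
cat > f.py <<'E'
from h import *
F=[];p=[];M=[]
for i in range(4):
    s=telemetry.state();F.append(s["force"]);p.append(s["eef_pos"]);M.append(s["ft_torque"]);snapshot("wrist")
F=np.mean(F,0);p=np.mean(p,0);M=np.mean(M,0)
yv=np.array([.942,.336,0]);xv=np.array([-.336,.942,0])
print("clock",s["clock"],"Fy",(F@yv).round(2),"Fx",(F@xv).round(2),"Fz",F[2].round(2),"M about x,y",(M@xv).round(3),(M@yv).round(3),M[2].round(3),"posy",((p-[526.7,-202.9,121])@yv).round(2),"posx",((p-[526.7,-202.9,121])@xv).round(2),"z",p[2].round(2),"grip",s["finger_force"],s["width"])
E
python3 f.py
```

```text
clock: 9.3
eef_pos: [529.7, -201.8, 122.3]
orientation: [1.808, 2.569, 0.0]
force: [-0.6, -0.3, -2.5]
width: 13.5
finger_force: 30.0
clock 9.45 Fy -0.2 Fx 0.37 Fz -2.53 M about x,y -0.125 -0.034 0.011 posy 3.03 posx 0.05 z 122.27 grip 29.99630570411682 13.956206095765925
```

```bash
python3 -m pendant '[[[0,0.001,0,0,0,0,0],[0,0.002,0,0,0,0,0],[0,0.002,0,0,0,0,0]]]';python3 f.py;  python3 -m pendant '[[[0,0.001,0,0,0,0,0],[0,0.002,0,0,0,0,0],[0,0.002,0,0,0,0,0]]]';python3 f.py
```

```text
clock: 9.8
eef_pos: [531.5, -201.2, 122.3]
orientation: [1.808, 2.569, 0.0]
force: [0.1, -0.2, -3.1]
width: 13.9
finger_force: 30.0
clock 9.95 Fy -0.18 Fx -0.28 Fz -2.77 M about x,y -0.109 -0.059 -0.018 posy 5.04 posx 0.02 z 122.31 grip 29.99627262353897 13.44788268069436
clock: 10.3
eef_pos: [532.9, -200.6, 122.3]
orientation: [-1.808, -2.569, 0.001]
force: [-3.3, -1.8, -0.8]
width: 13.7
finger_force: 30.0
clock 10.45 Fy -3.92 Fx -0.7 Fz -0.79 M about x,y 0.787 -0.152 0.009 posy 6.66 posx 0.05 z 122.28 grip 29.999995529651642 13.589093617090562
```

```bash
python3 -m pendant '[[[0,0.001,0,0,0,0,0],[0,0.002,0,0,0,0,0],[0,0.002,0,0,0,0,0]]]';python3 f.py
```

```text
clock: 10.8
eef_pos: [535.2, -199.8, 122.3]
orientation: [-1.808, -2.569, 0.0]
force: [-4.9, -1.7, -0.5]
width: 14.1
finger_force: 30.0
clock 10.95 Fy -4.62 Fx -0.4 Fz -0.6 M about x,y 0.962 -0.136 0.006 posy 8.96 posx 0.06 z 122.3 grip 30.000215470790863 13.737155257732706
```

```bash
python3 -m pendant '[[[0,0.001,0,0,0,0,0],[0,0.002,0,0,0,0,0],[0,0.003,0,0,0,0,0],[0,0.003,0,0,0,0,0]]]';python3 f.py;  python3 -m pendant '[[[0,0.001,0,0,0,0,0],[0,0.002,0,0,0,0,0],[0,0.002,0,0,0,0,0]]]';python3 f.py
```

```text
clock: 11.4
eef_pos: [537.9, -198.8, 122.3]
orientation: [-1.808, -2.569, 0.0]
force: [-4.9, -1.7, -0.2]
width: 13.7
finger_force: 30.0
clock 11.55 Fy -5.8 Fx -0.19 Fz -0.56 M about x,y 1.24 -0.188 -0.009 posy 11.81 posx 0.08 z 122.28 grip 30.001071989536285 13.71696863532878
clock: 11.9
eef_pos: [539.6, -198.2, 122.3]
orientation: [-1.808, -2.569, 0.001]
force: [-5.9, -3.0, -0.3]
width: 13.8
finger_force: 30.0
clock 12.05 Fy -6.47 Fx -0.76 Fz 0.05 M about x,y 1.378 -0.159 -0.01 posy 13.7 posx 0.08 z 122.28 grip 30.002299547195435 14.150261413544833
```

```bash
python3 -m pendant '[[[0,0.001,0,0,0,0,0],[0,0.0015,0,0,0,0,0],[0,0.0015,0,0,0,0,0]]]';python3 f.py;  python3 -m pendant '[[[0,0.0005,0,0,0,0,0],[0,0.001,0,0,0,0,0],[0,0.001,0,0,0,0,0]]]';python3 f.py
```

```text
clock: 12.4
eef_pos: [540.9, -197.8, 122.3]
orientation: [-1.808, -2.569, 0.001]
force: [-6.6, -3.9, 0.8]
width: 13.8
finger_force: 30.0
clock 12.55 Fy -7.34 Fx -0.68 Fz 0.61 M about x,y 1.501 -0.158 -0.004 posy 15.09 posx 0.09 z 122.27 grip 30.00348597764969 13.65501791837129
clock: 12.9
eef_pos: [541.8, -197.4, 122.3]
orientation: [-1.808, -2.568, 0.001]
force: [-6.9, -3.0, -0.0]
width: 14.1
finger_force: 30.0
clock 13.05 Fy -7.12 Fx -1.01 Fz 0.33 M about x,y 1.573 -0.209 0.017 posy 16.04 posx 0.11 z 122.27 grip 30.004240572452545 13.745335929017694
```

```bash
python3 -m pendant '[[[0,0.0005,0,0,0,0,0],[0,0.0006,0,0,0,0,0],[0,0.0006,0,0,0,0,0]]]';python3 f.py;  python3 -m pendant '[[[0,0.0005,0,0,0,0,0],[0,0.0006,0,0,0,0,0],[0,0.0006,0,0,0,0,0]]]';python3 f.py
```

```text
clock: 13.4
eef_pos: [542.3, -197.3, 122.3]
orientation: [-1.808, -2.568, 0.001]
force: [-7.4, -3.3, 0.2]
width: 14.1
finger_force: 30.0
clock 13.55 Fy -7.88 Fx -0.64 Fz 0.9 M about x,y 1.63 -0.188 -0.005 posy 16.58 posx 0.08 z 122.28 grip 30.004744827747345 14.375297310277249
clock: 13.9
eef_pos: [542.8, -197.0, 122.3]
orientation: [-1.808, -2.568, 0.001]
force: [-8.0, -3.8, 0.6]
width: 13.7
finger_force: 30.0
clock 14.05 Fy -8.46 Fx -0.7 Fz 0.46 M about x,y 1.635 -0.172 0.017 posy 17.14 posx 0.1 z 122.26 grip 30.005205273628235 13.717447049788587
```

```bash
python3 -m pendant '[[[0,0.0005,0,0,0,0,0],[0,0.0006,0,0,0,0,0],[0,0.0006,0,0,0,0,0]]]';python3 f.py; python3 -m pendant '[[[0,0.0005,0,0,0,0,0],[0,0.0005,0,0,0,0,0]]]';python3 f.py
python3 - <<'E'
from h import *
im,d=snapshot("wrist");s,d2=snapshot("side");np.savez("p3.npz",im=im,s=s,P=cloud("wrist",d),S=cloud("side",d2),d=d,d2=d2)
a=cv2.resize(im[190:310,210:370],(440,330),interpolation=cv2.INTER_CUBIC)
b=cv2.resize(s[150:240,260:350],(330,330),interpolation=cv2.INTER_CUBIC)
cv2.imwrite("pics/e.png",np.hstack([a,b]))
E
```

```text
clock: 14.4
eef_pos: [543.1, -197.0, 122.3]
orientation: [-1.808, -2.568, 0.002]
force: [-9.3, -4.0, 2.2]
width: 13.7
finger_force: 30.0
clock 14.55 Fy -10.04 Fx -1.22 Fz 2.4 M about x,y 2.14 -0.271 -0.012 posy 17.42 posx 0.12 z 122.26 grip 30.011520087718964 13.923461570779413
clock: 14.8
eef_pos: [543.2, -196.9, 122.2]
orientation: [-1.807, -2.568, 0.003]
force: [-10.8, -5.8, 3.9]
width: 14.3
finger_force: 30.0
clock 14.95 Fy -12.31 Fx -1.47 Fz 3.42 M about x,y 2.683 -0.351 0.004 posy 17.53 posx 0.14 z 122.24 grip 30.02118945121765 13.77667583218332
```

View pics/e.png

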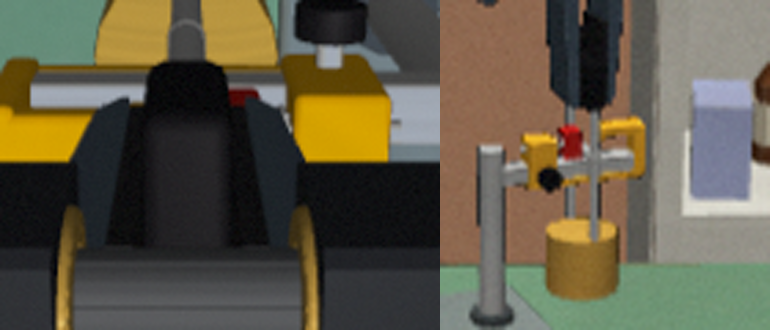

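The stop is felt: 8.5 to 12.3 N within 0.4 mm at 17.5 mm of travel. The picture shows the keeper (red, (570,142) in the right crop) pushed clear of the beak at (625,130), with the weight upright. Lifting while it is held back.

```bash
python3 -m pendant '[[[0,0,-0.001,0,0,0,0],[0,0,-0.002,0,0,0,0],[0,0,-0.003,0,0,0,0],[0,0,-0.003,0,0,0,0]]]';python3 f.py
```

```text
clock: 15.5
eef_pos: [542.9, -196.3, 124.5]
orientation: [-1.807, -2.567, 0.002]
force: [-8.4, -3.7, -6.3]
width: 13.6
finger_force: 30.0
clock 15.65 Fy -9.52 Fx -0.58 Fz -5.89 M about x,y 1.999 -0.129 0.004 posy 17.47 posx 0.74 z 124.54 grip 30.007898211479187 14.078593860436174
```

```bash
python3 -m pendant '[[[0,0.0003,-0.001,0,0,0,0],[0,0.0004,-0.002,0,0,0,0],[0,0.0004,-0.003,0,0,0,0],[0,0.0004,-0.004,0,0,0,0],[0,0.0004,-0.004,0,0,0,0]]]';python3 f.py
```

```text
clock: 16.2
eef_pos: [542.8, -196.0, 128.3]
orientation: [-1.806, -2.566, 0.002]
force: [-10.8, -3.7, -6.6]
width: 13.8
finger_force: 30.0
clock 16.35 Fy -10.6 Fx 0.5 Fz -6.86 M about x,y 2.264 0.053 0.021 posy 17.54 posx 1.05 z 128.34 grip 30.010375678539276 13.815016954537501
```

```bash
python3 -m pendant '[[[0,0.0001,-0.0015,0,0,0,0],[0,0.0002,-0.003,0,0,0,0],[0,0.0002,-0.0045,0,0,0,0],[0,0.0002,-0.006,0,0,0,0],[0,0.0002,-0.006,0,0,0,0]]]';python3 f.py
```

```text
clock: 16.9
eef_pos: [542.9, -195.9, 134.3]
orientation: [-1.806, -2.566, 0.002]
force: [-10.9, -3.9, -5.0]
width: 14.0
finger_force: 30.0
clock 17.05 Fy -11.39 Fx 0.36 Fz -5.45 M about x,y 2.447 0.166 0.008 posy 17.59 posx 1.12 z 134.32 grip 30.013462007045746 13.862260415520803
```

```bash
python3 -m pendant '[[[0,0,-0.0015,0,0,0,0],[0,0,-0.003,0,0,0,0],[0,0,-0.0045,0,0,0,0],[0,0,-0.006,0,0,0,0],[0,0,-0.006,0,0,0,0]]]';python3 f.py
```

```text
clock: 17.6
eef_pos: [544.9, -196.3, 141.4]
orientation: [-1.809, -2.569, -0.0]
force: [-2.4, -0.8, -0.6]
width: 13.8
finger_force: 30.0
clock 17.75 Fy -0.89 Fx 0.05 Fz -1.29 M about x,y 0.121 0.006 -0.006 posy 19.75 posx -0.01 z 141.45 grip 29.99903440475464 13.483671879958116
```

```bash
python3 -m pendant '[[[0,0,-0.0015,0,0,0,0],[0,0,-0.003,0,0,0,0],[0,0,-0.0045,0,0,0,0],[0,0,-0.0065,0,0,0,0],[0,0,-0.0065,0,0,0,0]]]';python3 f.py
python3 - <<'E'
from h import *
s,d2=snapshot("side");S=cloud("side",d2)
b=cv2.resize(s[130:240,250:360],(500,500),interpolation=cv2.INTER_CUBIC);cv2.imwrite("pics/f.png",b)
for l in("handle","cross_bar","check_weight"):print(l,[(round(r["p"],2),np.round(w("side",r["location"]),1).tolist()) for r in pinpoint(l,"side")[:2]])
E
```

```text
clock: 18.3
eef_pos: [545.1, -196.4, 148.1]
orientation: [1.808, 2.568, 0.0]
force: [0.1, 0.4, -2.9]
width: 13.9
finger_force: 30.0
clock 18.45 Fy 0.36 Fx -0.07 Fz -2.88 M about x,y -0.095 -0.068 -0.014 posy 19.45 posx -0.0 z 147.96 grip 29.99793827533722 13.911173666900352
handle [(0.86, [366.5, -228.3, 149.7]), (0.58, [540.2, -197.5, 200.2])]
cross_bar [(0.81, [544.7, -196.4, 151.1]), (0.73, [364.1, -224.9, 101.0])]
check_weight [(0.86, [541.2, -198.4, 50.3]), (0.66, [365.5, -228.6, -1.6])]
```

View pics/f.png

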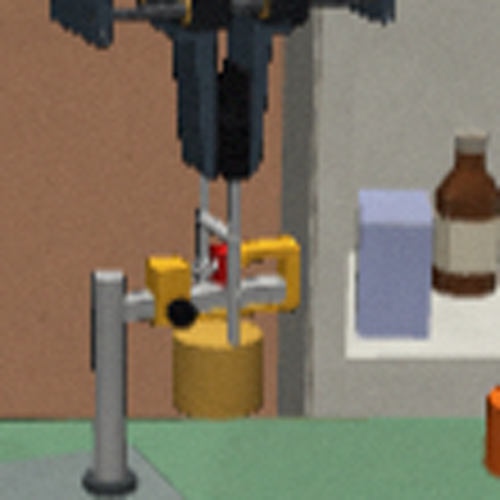

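The bar is at about z 152, clear above beak (270,245) and keeper (218,262), with the cylinder below the strap. Drawing off along -x, then raising.

```bash
python3 -m pendant '[[[0,-0.004,-0.0005,0,0,0,0],[0,-0.012,-0.001,0,0,0,0],[0,-0.021,-0.001,0,0,0,0],[0,-0.03,-0.001,0,0,0,0],[0,-0.039,-0.001,0,0,0,0],[0,-0.048,-0.001,0,0,0,0],[0,-0.057,-0.001,0,0,0,0],[0,-0.066,-0.001,0,0,0,0],[0,-0.074,-0.001,0,0,0,0],[0,-0.08,-0.001,0,0,0,0],[0,-0.082,-0.001,0,0,0,0],[0,-0.082,-0.001,0,0,0,0]]]';python3 f.py
python3 - <<'E'
from h import *
a=np.load("top0.npz");im,d,P=a["im"],a["d"],a["P"]
hsv=cv2.cvtColor(im,cv2.COLOR_BGR2HSV)
bl=(hsv[...,0]>100)&(hsv[...,0]<130)&(hsv[...,1]>130)&(d>0)&(np.hypot(P[...,0]-620,P[...,1]-149)<75)
p=P[bl&(P[...,2]>15)&(P[...,2]<21)];r=cv2.minAreaRect(p[:,:2].astype(np.float32));print(len(p),r,np.median(p[:,2]))
f=P[bl&(P[...,2]<12.5)&(np.hypot(P[...,0]-620,P[...,1]-149)<33)];print(len(f),f.mean(0),cv2.minEnclosingCircle(f[:,:2].astype(np.float32)))
snapshot("top");print([(round(x["p"],2),np.round(w("top",x["location"]),1).tolist()) for x in pinpoint("nest","top")[:3]])
E
```

```text
clock: 19.9
eef_pos: [467.6, -224.1, 148.9]
orientation: [1.809, 2.568, 0.0]
force: [0.7, 0.2, -2.7]
width: 13.8
finger_force: 30.0
clock 20.05 Fy -0.11 Fx -0.11 Fz -3.06 M about x,y -0.121 -0.016 0.014 posy -62.5 posx -0.15 z 148.86 grip 29.997821152210236 14.056274892174798
791 ((618.9835815429688, 148.57290649414062), (91.3259048461914, 90.44412231445312), 86.97704315185547) 17.716617963045564
430 [620.29020385 150.34329921   9.20717365] ((619.0911254882812, 150.54737854003906), 31.120983123779297)
[(0.83, [622.2, 149.5, 1.1])]
```

```bash
python3 -m pendant '[[[0,0,-0.01,0,0,0,0],[0,0,-0.03,0,0,0,0],[0,0,-0.055,0,0,0,0],[0,0,-0.08,0,0,0,0],[0,0,-0.1,0,0,0,0],[0.01,0.009,-0.11,0,0,0,0],[0.03,0.027,-0.115,0,0,0,0],[0.052,0.046,-0.115,0,0,0,0],[0.075,0.067,-0.115,0,0,0,0],[0.098,0.087,-0.115,0,0,0,0],[0.121,0.108,-0.115,0,0,0,0],[0.144,0.128,-0.115,0,0,0,0]]]'
python3 -m pendant '[[[0.023,0.02,0,0,0,0,0],[0.046,0.041,0,0,0,0,0],[0.069,0.061,0,0,0,0,0],[0.092,0.082,0,0,0,0,0],[0.112,0.1,0,0,0,0,0],[0.13,0.116,0,0,0,0,0],[0.145,0.129,0,0,0,0,0],[0.154,0.137,0,0,0,0,0],[0.157,0.14,0,0,0,0,0],[0.157,0.14,0,0,0,0,0],[0.157,0.14,0,0,0,0,0]]]'; python3 f.py
python3 - <<'E'
from h import *
s=telemetry.state();print(s["eef_pos"],s["orientation"])
for c in("wrist","side","top"):
    im,d=snapshot(c);P=cloud(c,d);np.savez(c+"4.npz",im=im,d=d,P=P)
    for l in("nest","check_weight","cross_bar"):print(c,l,[(round(r["p"],2),np.round(w(c,r["location"]),1).tolist()) for r in pinpoint(l,c)[:2]])
    hsv=cv2.cvtColor(im,cv2.COLOR_BGR2HSV)
    m=(hsv[...,0]>100)&(hsv[...,0]<130)&(hsv[...,1]>130)&(d>0)&(np.hypot(P[...,0]-620,P[...,1]-149)<75)&(P[...,2]>15)&(P[...,2]<21)
    if m.sum()>20: print(c,"nest",m.sum(),cv2.minAreaRect(P[m][:,:2].astype(np.float32)))
    y=(hsv[...,0]>12)&(hsv[...,0]<30)&(hsv[...,1]>110)&(d>0)&(np.hypot(P[...,0]-619,P[...,1]-149)<45)&(P[...,2]>150)&(P[...,2]<230)
    if y.sum()>20: q=P[y];print(c,"brass",len(q),q.min(0).round(1),q.max(0).round(1));t=q[abs(q[:,2]-np.percentile(q[:,2],97))<4];print(len(t),t.mean(0).round(1),cv2.minEnclosingCircle(t[:,:2].astype(np.float32)))
E
```

```text
clock: 21.4
eef_pos: [539.9, -43.2, 263.9]
orientation: [-1.808, -2.569, -0.0]
force: [-0.4, -0.5, -3.1]
width: 13.8
finger_force: 30.0
clock: 22.5
eef_pos: [618.3, 149.0, 263.8]
orientation: [1.809, 2.568, -0.001]
force: [0.3, -0.2, -2.3]
width: 13.9
finger_force: 30.0
clock 22.65 Fy 0.24 Fx -0.19 Fz -2.57 M about x,y -0.095 -0.036 -0.005 posy 204.55 posx 300.63 z 263.92 grip 29.998841285705566 13.859574974943772
[618.43312758 149.11359686 263.97055179] [1.80942504e+00 2.56809210e+00 8.82823341e-06]
wrist nest [(0.86, [622.0, 148.2, 0.7])]
wrist check_weight [(0.61, [620.0, 145.1, 167.3]), (0.58, [366.4, -232.4, 0.1])]
wrist cross_bar []
wrist nest 2503 ((620.605712890625, 148.66238403320312), (92.18452453613281, 91.67816162109375), 86.90979766845703)
wrist brass 2297 [593.7 129.9 176.4] [642.6 173.2 221. ]
1915 [616.  154.  211.5] ((617.9102783203125, 148.60511779785156), 24.672365188598633)
side nest []
side check_weight [(0.85, [368.4, -229.0, -3.4]), (0.66, [616.1, 148.3, 167.3])]
side cross_bar [(0.8, [362.9, -224.8, 101.1]), (0.57, [617.6, 146.7, 269.2])]
side nest 129 ((584.561279296875, 138.1626739501953), (64.9041519165039, 21.297128677368164), 88.01220703125)
side brass 810 [594.2 130.1 168.8] [642.9 177.3 212.8]
204 [619.1 155.  211. ] ((617.9783325195312, 150.57586669921875), 24.77729034423828)
top nest [(0.48, [729.7, 6.9, 1.0])]
top check_weight [(0.97, [362.3, -228.9, 7.3]), (0.58, [612.8, 148.4, 169.2])]
top cross_bar [(0.78, [364.5, -228.8, 101.1]), (0.64, [614.1, 149.3, 266.7])]
top nest 426 ((618.7505493164062, 139.14163208007812), (73.33292388916016, 90.33313751220703), 85.34062194824219)
top brass 93 [594.5 124.7 190.1] [631.6 148.5 215.8]
43 [611.8 134.7 212.4] ((613.0174560546875, 139.15420532226562), 20.01335334777832)
```

```bash
python3 -m pendant '[[[-0.0007,0.0019,0.01,0,0,0,0],[-0.0007,0.0019,0.03,0,0,0,0],[-0.0007,0.0019,0.05,0,0,0,0],[-0.0007,0.0019,0.07,0,0,0,0],[-0.0007,0.0019,0.09,0,0,0,0],[-0.0007,0.0019,0.108,0,0,0,0],[-0.0007,0.0019,0.122,0,0,0,0],[-0.0007,0.0019,0.132,0,0,0,0],[-0.0007,0.0019,0.138,0,0,0,0],[-0.0007,0.0019,0.138,0,0,0,0]]]'; python3 f.py
python3 - <<'E'
from h import *
im,d=snapshot("wrist");P=cloud("wrist",d)
hsv=cv2.cvtColor(im,cv2.COLOR_BGR2HSV)
m=(hsv[...,0]>100)&(hsv[...,0]<130)&(hsv[...,1]>130)&(d>0)&(np.hypot(P[...,0]-620,P[...,1]-149)<75)&(P[...,2]>14)&(P[...,2]<22)
print("nest",m.sum(),cv2.minAreaRect(P[m][:,:2].astype(np.float32)))
y=(hsv[...,0]>12)&(hsv[...,0]<30)&(hsv[...,1]>110)&(d>0)&(np.hypot(P[...,0]-619,P[...,1]-149)<45)&(P[...,2]>20)&(P[...,2]<100)
q=P[y];t=q[abs(q[:,2]-np.percentile(q[:,2],90))<4];print(len(t),t.mean(0).round(1),cv2.minEnclosingCircle(t[:,:2].astype(np.float32)),q[:,2].min())
E
```

```text
clock: 24.3
eef_pos: [620.3, 149.7, 125.2]
orientation: [-1.808, -2.568, 0.001]
force: [-0.1, 0.1, -2.8]
width: 14.2
finger_force: 30.0
clock 24.45 Fy -0.15 Fx 0.13 Fz -2.72 M about x,y -0.135 -0.018 -0.014 posy 207.1 posx 300.61 z 126.02 grip 29.998759031295776 13.683449965799143
nest 5298 ((620.57861328125, 148.21072387695312), (92.46357727050781, 91.93170928955078), 86.77867126464844)
1921 [618.6 154.8  74. ] ((620.3955688476562, 149.4149627685547), 24.56873893737793) 38.68058074663611
```

```bash
python3 -m pendant '[[[-0.0007,0,0.004,0,0,0,0],[-0.0007,0,0.008,0,0,0,0],[-0.0007,0,0.012,0,0,0,0],[-0.0007,0,0.015,0,0,0,0],[-0.0007,0,0.017,0,0,0,0],[-0.0007,0,0.018,0,0,0,0],[-0.0007,0,0.018,0,0,0,0]]]'; python3 f.py;  python3 -m pendant '[[[0,0,0.0005,0,0,0,0],[0,0,0.001,0,0,0,0],[0,0,0.001,0,0,0,0]]]'; python3 f.py
```

```text
clock: 25.25
eef_pos: [620.7, 149.1, 107.7]
orientation: [-1.808, -2.569, 0.0]
force: [0.8, 0.8, -1.6]
width: 13.8
finger_force: 30.0
clock 25.4 Fy 0.28 Fx 0.12 Fz -2.45 M about x,y -0.108 -0.018 0.026 posy 206.94 posx 299.94 z 107.85 grip 29.998869001865387 13.910419581289297
clock: 25.75
eef_pos: [620.7, 149.1, 106.8]
orientation: [-1.808, -2.569, 0.0]
force: [-0.8, -0.1, -2.8]
width: 13.7
finger_force: 30.0
clock 25.9 Fy 0.22 Fx -0.28 Fz -2.76 M about x,y -0.105 -0.005 0.024 posy 206.86 posx 299.95 z 106.79 grip 29.998851120471954 14.229991703636472
```

```bash
python3 -m pendant '[[[0,0,0.0003,0,0,0,0],[0,0,0.0006,0,0,0,0],[0,0,0.0006,0,0,0,0]]]'; python3 f.py;  python3 -m pendant '[[[0,0,0.0003,0,0,0,0],[0,0,0.0006,0,0,0,0],[0,0,0.0006,0,0,0,0]]]'; python3 f.py
```

```text
clock: 26.25
eef_pos: [620.8, 149.1, 106.2]
orientation: [1.808, 2.569, 0.0]
force: [0.4, -0.4, -3.2]
width: 13.7
finger_force: 30.0
clock 26.4 Fy -0.04 Fx -0.32 Fz -2.74 M about x,y -0.13 -0.03 0.025 posy 206.89 posx 299.95 z 106.22 grip 29.998675882816315 13.826283309085882
clock: 26.75
eef_pos: [620.9, 149.1, 106.1]
orientation: [1.808, 2.569, 0.001]
force: [-1.9, 0.0, 5.7]
width: 13.9
finger_force: 30.0
clock 26.9 Fy -1.7 Fx 0.93 Fz 5.66 M about x,y 0.44 0.082 -0.037 posy 207.06 posx 299.97 z 106.15 grip 30.00322312116623 13.76497456158515
```

The weight touched the floor of the recess at the expected height. Easing off a little, releasing, and rising straight up.

```bash
python3 -m pendant '[[[0,0,-0.0003,0,0,0,0],[0,0,-0.0003,0,0,0,0]]]'; python3 f.py; python3 -m pendant '[[[0,0,0,0,0,0,0.25],[0,0,0,0,0,0,0.4],[0,0,0,0,0,0,0.6],[0,0,0,0,0,0,0.7],[0,0,0,0,0,0,0.7],[0,0,0,0,0,0,0.7],[0,0,0,0,0,0,0.7]]]'; python3 -m pendant '[[[0,0,-0.01,0,0,0,0.7],[0,0,-0.03,0,0,0,0.7],[0,0,-0.06,0,0,0,0.7],[0,0,-0.09,0,0,0,0.7],[0,0,-0.12,0,0,0,0.7],[0,0,-0.14,0,0,0,0.7],[0,0,-0.15,0,0,0,0.7],[0,0,-0.15,0,0,0,0.7],[0,0,-0.15,0,0,0,0.7]]]'
python3 - <<'E'
from h import *
ims=[]
for c in("wrist","side","top"):
    im,d=snapshot(c);ims.append(im)
    for l in("handle","check_weight"):print(c,l,[(round(r["p"],2),np.round(w(c,r["location"]),1).tolist()) for r in pinpoint(l,c)[:3]])
    if c=="wrist":
        P=cloud(c,d);z=P[...,2];k=(d>0)&(np.hypot(P[...,0]-620,P[...,1]-149)<40)&(im.max(-1)<80)&(z>160)&(z<185)
        print("handle",k.sum(),P[k].mean(0).round(1),P[k][:,2].min(),P[k][:,2].max())
cv2.imwrite("pics/g.png",np.hstack([cv2.resize(ims[0],(440,330)),cv2.resize(ims[1][180:330,200:360],(352,330))]))
E
```

```text
clock: 27.15
eef_pos: [620.9, 149.1, 106.1]
orientation: [1.808, 2.569, 0.0]
force: [-1.5, -0.4, 4.4]
width: 13.8
finger_force: 30.0
clock 27.3 Fy -1.16 Fx 0.61 Fz 4.94 M about x,y 0.303 0.107 0.011 posy 207.02 posx 299.95 z 106.15 grip 30.001367032527924 13.918960478948016
clock: 28.05
eef_pos: [620.8, 149.1, 105.9]
orientation: [-1.808, -2.569, 0.0]
force: [0.1, -0.2, -0.1]
width: 63.5
finger_force: 0.0
clock: 28.95
eef_pos: [620.3, 149.0, 255.1]
orientation: [-1.808, -2.568, 0.001]
force: [-0.6, -0.3, -0.6]
width: 64.2
finger_force: 0.0
wrist handle [(0.57, [616.9, 150.6, 157.6])]
wrist check_weight [(0.65, [620.7, 143.8, 8.1])]
handle 1037 [619.4 149.9 172.5] 160.18679329975282 174.8123738932498
side handle [(0.75, [615.8, 151.2, 157.1]), (0.72, [368.1, -230.5, 146.3])]
side check_weight [(0.55, [367.9, -230.1, -3.6])]
top handle [(0.97, [366.6, -227.1, 149.6]), (0.6, [619.6, 153.8, 157.0])]
top check_weight [(0.88, [365.4, -228.4, 6.2]), (0.6, [616.0, 144.6, 11.0])]
```

View pics/g.png

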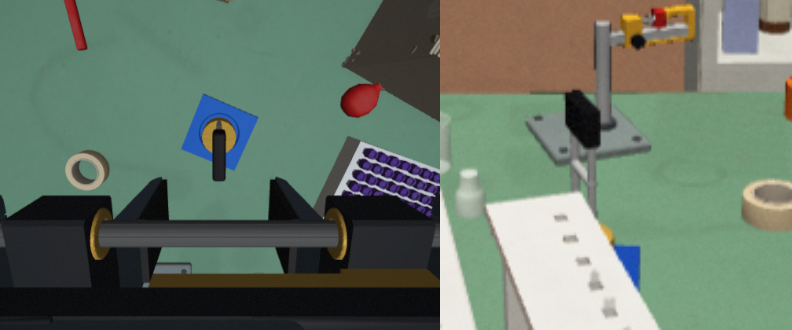

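The weight stands upright in the recess: handle top at z about 174 (10 + 148 + 16) and brass centred in the blue nest at (218,135). The keeper is closed and the bystanders have not moved. Handing in.

```bash
python3 -c "
from station import *
print(workorder.job_done())"
```

```text
the job is handed in; nothing more can be done
None
```

The brass weight was lifted off the hook with the keeper held on its stop (about 12 N at the most), is standing upright and fully home in the blue nest's recess with the gripper clear, and the job was handed in at about 29 s; an early grip closed empty above the handle (the real fingertips sit about 36 mm above the reported TCP), which I corrected.

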